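Lid a seed tin in the treadle press

ROBOT

A 6-joint arm with a two-finger parallel gripper is mounted at the origin on the work surface. World frame = base frame: x ahead of the robot, y to its left, z up, the work surface at z = 0. Lengths are in m, angles in rad, forces in N, time in s.
With the tool pointing down it reaches from about 0.2 to 0.875 m from the base axis. Payload 3.4 kg.
Tool frame: the origin (TCP) lies at the very end of the fingers, on their centre line; the grasp point (between the pads) lies 19 mm behind it (robot.grip_depth is the distance from the TCP to the grasp point, in m); z points along the fingers, y is the line along which they close (so a half turn about z gives the same grasp; the last joint's range is limited). The gripper opens to 94 mm and grips with 3 to 60 N. Pads are 16 mm wide; open, the fingers measure 119 mm over their backs; the gripper's body (75 mm by 177 mm) begins 78 mm behind the grasp point.
Start: joints at [-1.284, 0.276, 1.505, -0, 1.361, -0.121], TCP at [0.228, -0.528, 0.205] pointing down, gripper open.
Joint ranges: [-2.89, 2.89], [-0.75, 2.08], [0.22, 2.7], [-1.18, 4.32], [0.11, 2.71], [-2.7, 2.7]. Speed limits (rad/s): [2.57, 2.57, 3.14, 3.14, 3.14, 3.14].

INTERFACE

Orientations are given as a unit quaternion [w, x, y, z].
In Python, from workcell import telemetry, optics, robot gives the robot as it stands.
- The arm moves only by the tool drive_tool, never from a script. Its argument "plan" is a list of rows, each a list of 5 numbers: the shift along the tool's x, y, z in cm, then the turn about the tool's z in rad, then the finger opening in cm, from 0 to 9.4. A call has exactly 10 rows; each row is the pose to reach, as a shift and turn from the pose commanded when the call began, along the tool's axes at that moment; what a row does not reach only later rows make up. A row lasts 1/12 s, in which the tool goes at most 41.7 mm and 7.16 degrees, less where a joint would pass 70% of its speed; a pose out of reach is approached as far as the arm can. A call with a gripper value outside its range is refused whole. The fingers move at their own pace and stop on an object; "squeeze" is the grip in N (left out, the last holds). Time passes only in rows, so rows that repeat a pose let the fingers close, or fill a call up. It gives the time, the measured TCP pose, the force, the opening and the grip force at its end, in the units of the state.
- telemetry.get_state(): the state, without advancing time (a new reading comes with each control period).
- optics.snapshot(name): name is "side" or "top"; returns the picture (480x640x3 uint8, red, green, blue); there is no depth.
- optics.get_calibration(name): a dict with "K" (3x3 intrinsics, pixels), "k1" (the pictures are not rectified: a ray, as slopes to the right and down, at radius r is drawn at 1 + k1 r^2 times it, then the intrinsics apply), "world_from_camera" (4x4, takes a point from camera to world coordinates). Camera axes: x right, y down, z forward; pixel columns grow to the right and rows downward; lengths in m; the calibration is good to about 2 mm. A picture is of the moment at which its call begins. get_calibration takes no time and is no camera call.
- robot.sign_off(): hands the job in; it is judged then, once.
The state is a dict: "time": time; "joint_positions": joint angles; "joint_velocities": joint speeds; "effort": joint torques, N m; "tool_pos": TCP position; "ee_rot": TCP orientation; "force": force on the tool from outside, world axes, zero at the start; "ft_torque": the same for the moment, N m; "finger_gap": finger opening in m; "grasp_force": force on a finger pad.
Only numpy, scipy, OpenCV 4.12 (cv2) and the standard library are available. Lean on these libraries where they do the work, as an engineer would, in place of code of your own. Each camera call takes 0.05 s, during which the arm holds its last target. There are 200 camera calls.

TASK

Close the seed tin in the green treadle press: push the tin gently along its guide, with no more than 40 N, until it is home against the end stops, then press the red pedal right down to its stop and lean on it there for a good second with a steady push of about 20 N (at least 14, never more than 30), so that the blue lid is driven fully on. Let the pedal come back up, leave the lidded tin home in the press, and leave everything else on the shelf where it is.

Things in the scene. Friction and masses are not known exactly. Their poses are not given: they have to be found in the camera images.
- press: Green bench press, fixed to the shelf. Origin: underside of its base plate, below the centre of a tin that is home. +x: along the guide, away from the robot (the way the tin is pushed); +y left; z up. Base plate x -200 to +135, y -175 to +60 mm, 12 mm thick. Guide: two rails 65 mm apart inside, 14 mm tall, x -160 to +70 mm. Two end stops 30 mm tall face the tin at x = +60 mm.
- nest (a point): Home point: centre of the underside of a tin pushed home, on the base plate's top; press (0, 0, 12) mm.
- ram_foot (a point): Centre of the underside of the ram's rubber foot (40 mm diameter), at press (+20, 0, 83) mm with the pedal up; goes down 16 mm with the pedal. Above it a bush from z = 126 mm and a head over x 0 to +110, y -22 to +22, z 155 to 205 mm, carried by a column (60 mm wide) at x = +90 to +126 mm.
- pedal_hinge (a point): Middle of the pedal's hinge axis (which lies along the press y), at press (+50, -125, 50) mm. The pedal arm points from here towards -x.
- pedal (a joint): Sprung pedal hinge, rad: 0 = up (rest), 0.30 = down on its stop. It needs about 4 N at the pad to start and 7 to 11 N to reach the stop; it returns by itself.
- pedal_pad (a point): Centre of the upper face of the red pedal pad, 66 x 51 mm (long side along the press x), 130 mm from the hinge axis. Pedal up it stands at about (-77, -125, 82) mm in the press frame, facing up and leaning 0.15 rad; pedal down at about (-80, -125, 43) mm. It moves with the pedal.
- tin: Bare-metal rectangular seed tin with a blue push-on lid, about 0.4 kg, loose in the guide, 50 to 100 mm short of home. Body 120 (x, along the guide) x 60 x 52 mm; origin: centre of its underside. Home: origin at point nest. The lid is 120 x 62 x 14 mm; its top is 61 mm above the tin's underside while it stands proud, 55 mm when fully on.
- tin_front (a point): Middle of the tin's end face that looks to the robot (-x), 30 mm above the tin's underside: the place to push.
- lid (a joint): How far the lid has been driven onto the tin, m: 0 to 0.002 at the start (standing proud), 0.006 = fully on. It is a tight fit and stays where it is pushed.
- lantern: Blue solar lantern with a push button on top, 100 mm diameter, 175 mm tall with bail; leave alone. Origin: centre of underside.
- funnel: Aluminium funnel standing mouth down, 110 mm diameter, 120 mm tall; leave alone. Origin: centre of underside.
- bowl: White ceramic bowl, 130 mm diameter, 55 mm tall; leave alone. Origin: centre of underside.
- dibber: Yellow plastic dibber lying flat, 204 mm long, T-handle; leave alone. Origin: below its middle.
- tray_tier: Tier of three orange seed trays, 170 x 120 x 125 mm; leave alone. Origin: centre of underside.
- spare_tin: Another seed tin, with a green lid already on, 120 x 60 x 55 mm; leave alone. Origin: centre of underside.
Things that resemble listed ones, but are neither listed nor needed, are in the scene too. What is shaped like the tin but pink or yellow is not meant.

How it is judged:
By the outcome, as a careful person would: the job done as asked, in the order asked, and still so for the second after the job is handed in, with the robot touching nothing.
It also fails if it takes over 54 s, if anything falls off the work surface, if the arm or the gripper's body presses on something with over 40 N, if the wrist force passes 120 N, or if a joint passes its speed limit or range.

## Working session

There is one attempt and no reset: what is moved stays moved. The work goes in short steps, Python scripts to look and compute and a tool call to move; the robot and the scene stay as the last step left them, time stands still between calls to the robot, and variables do not carry over. Pictures are saved under pics/ and viewed, at most 10 in all, crops included, and the job is handed in when it is done.

Besides the shell and the picture viewer there is one more tool, called after "Request:" as a command line: name --pt "numbers of a row" for each row, then --argument value for the rest. drive_tool: Moves the arm, as the interface text tells. Its arguments: {"type":"object","properties":{"plan":{"type":"array"},"squeeze":{"type":"number"}},"required":["plan"]}

```bash
mkdir -p pics; python3 - <<'E'
from workcell import telemetry, optics, robot
import cv2, numpy as np
np.set_printoptions(precision=4,suppress=True)
for n in ("side","top"):
    im=optics.snapshot(n); cv2.imwrite(f"pics/{n}0.png",im[...,::-1])
    c=optics.get_calibration(n); print(n,c)
print(telemetry.get_state())
E
```

```text
side {'K': array([[452.6438,   0.    , 322.3628],
       [  0.    , 452.6438, 237.398 ],
       [  0.    ,   0.    ,   1.    ]]), 'k1': -0.09990288020396539, 'world_from_camera': array([[-0.9941, -0.0615,  0.0897,  0.4146],
       [-0.1079,  0.6583, -0.745 ,  0.8776],
       [-0.0132, -0.7503, -0.661 ,  0.894 ],
       [ 0.    ,  0.    ,  0.    ,  1.    ]])}
top {'K': array([[558.6187,   0.    , 324.4325],
       [  0.    , 558.6187, 241.7189],
       [  0.    ,   0.    ,   1.    ]]), 'k1': -0.057305598174712785, 'world_from_camera': array([[ 0.0057, -0.9913,  0.1318,  0.314 ],
       [-0.9999, -0.0042,  0.0122, -0.0755],
       [-0.0116, -0.1319, -0.9912,  1.7077],
       [ 0.    ,  0.    ,  0.    ,  1.    ]])}
{'time': 0.1, 'joint_positions': array([-1.284 ,  0.2766,  1.506 ,  0.    ,  1.3607, -0.121 ]), 'joint_velocities': array([ 0.0001, -0.0021, -0.0046, -0.0008, -0.0003, -0.    ]), 'effort': array([  0.001 , -40.5452, -23.778 ,   0.0701,   0.0299,  -0.0001]), 'tool_pos': array([ 0.2279, -0.5274,  0.2047]), 'ee_rot': array([-0.0008,  0.9793,  0.2025, -0.0001]), 'force': array([0.4571, 0.3004, 0.3683]), 'ft_torque': array([ 0.0442, -0.0131, -0.0551]), 'grasp_force': 0.0, 'finger_gap': 0.09389996091187534}
```

View pics/side0.png

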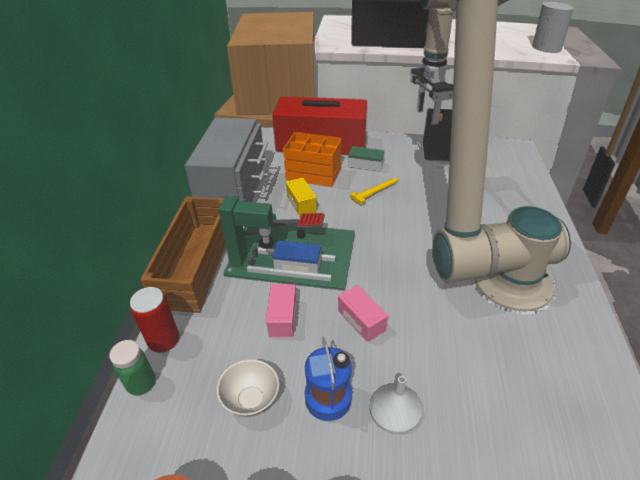

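View pics/top0.png

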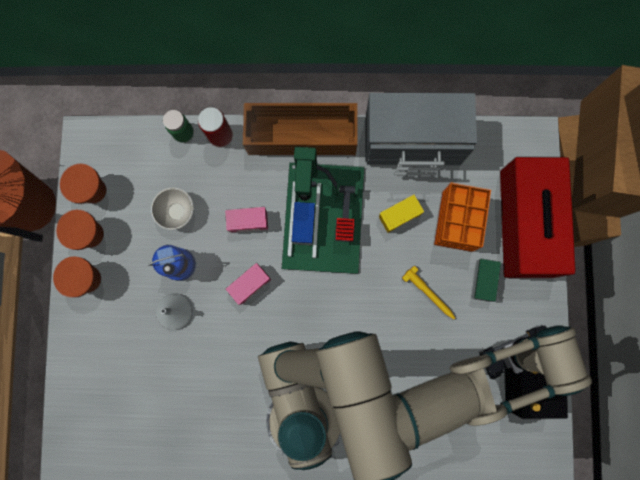

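The side view shows the press around (290,245), with the blue-lidded tin at (297,257) and the red pad at (312,220). The top view shows the blue lid at (304,223) and the red pad at (345,229).

Things that could be taken for the tin, in top-view pixels:
- Pink boxes at (246,219) and (248,284).
- Yellow box at (402,214).
- Green-lidded spare tin at (488,280).
- The blue lantern at (173,263), which has a similar colour.
- For the red pedal: the red toolbox (537,217) and the red can (213,125).

My choice is the blue-lidded tin in the guide at (304,223) and the pad at (345,229). I'll check both in one close crop.

```bash
cat > h.py <<'E'
import cv2, numpy as np
from workcell import optics
def cal(n):
    c=optics.get_calibration(n); return c["K"],c["k1"],c["world_from_camera"]
def proj(n,P):
    K,k,T=cal(n); p=(np.atleast_2d(P)-T[:3,3])@T[:3,:3]; s=p[:,:2]/p[:,2:]
    s=s*(1+k*(s**2).sum(1,keepdims=True)); return s@K[:2,:2].T+K[:2,2]
def ray(n,uv,z):
    K,k,T=cal(n); d=np.array([k,0,0,0,0.])
    s=cv2.undistortPoints(np.array(uv,float).reshape(-1,1,2),K,d)[:,0]
    v=np.c_[s,np.ones(len(s))]@T[:3,:3].T; return T[:3,3]+v*((z-T[2,3])/v[:,2:])
E
python3 - <<'E'
import cv2,numpy as np
t=cv2.imread("pics/top0.png")[140:280,270:375]; s=cv2.imread("pics/side0.png")[190:295,215:365]
t=cv2.resize(t,None,fx=4,fy=4,interpolation=cv2.INTER_CUBIC); s=cv2.resize(s,None,fx=2.5,fy=2.5,interpolation=cv2.INTER_CUBIC)
o=np.zeros((560,800,3),np.uint8); o[:,:420]=t; o[:s.shape[0],424:424+s.shape[1]]=s
cv2.imwrite("pics/crop0.png",o)
from h import ray
for n,lo,hi,z,(x0,y0,x1,y1) in (("top",(105,120,60),(125,255,255),.071,(280,180,330,260)),("top",(0,150,80),(8,255,255),.082,(330,210,360,250)),("top",(60,90,20),(90,255,255),.012,(275,140,370,280))):
    h=cv2.cvtColor(cv2.imread(f"pics/{n}0.png"),cv2.COLOR_BGR2HSV); m=cv2.inRange(h,lo,hi)[y0:y1,x0:x1]
    p=np.argwhere(m)[:,::-1]+[x0,y0]; r=cv2.minAreaRect(p.astype(np.float32)); b=cv2.boxPoints(r)
    print(len(p),r,ray(n,[r[0]],z).round(4)); print(b.round(1).tolist(),ray(n,b,z).round(4).tolist())
E
```

```text
818 ((303.0597839355469, 222.38343811035156), (20.399818420410156, 40.11161804199219), 3.9451863765716553) [[0.5894 0.0086 0.071 ]]
[[291.5, 241.6999969482422], [294.29998779296875, 201.6999969482422], [314.6000061035156, 203.10000610351562], [311.8999938964844, 243.10000610351562]] [[0.5314, 0.0422, 0.071], [0.6521, 0.0356, 0.071], [0.648, -0.0253, 0.071], [0.5275, -0.0181, 0.071]]
347 ((344.5, 229.0), (22.0, 17.0), 90.0) [[ 0.5683 -0.1143  0.082 ]]
[[336.0, 218.0], [353.0, 218.0], [353.0, 240.0], [336.0, 240.0]] [[0.6011, -0.0892, 0.082], [0.6013, -0.1393, 0.082], [0.5357, -0.1393, 0.082], [0.5355, -0.0894, 0.082]]
5715 ((323.5200500488281, 209.35235595703125), (75.90934753417969, 122.2193603515625), 3.6522228717803955) [[ 0.6404 -0.0512  0.012 ]]
[[281.70001220703125, 267.8999938964844], [289.5, 145.89999389648438], [365.29998779296875, 150.8000030517578], [357.5, 272.79998779296875]] [[0.4585, 0.0751, 0.012], [0.8427, 0.0569, 0.012], [0.8276, -0.1809, 0.012], [0.4448, -0.1556, 0.012]]
```

View pics/crop0.png

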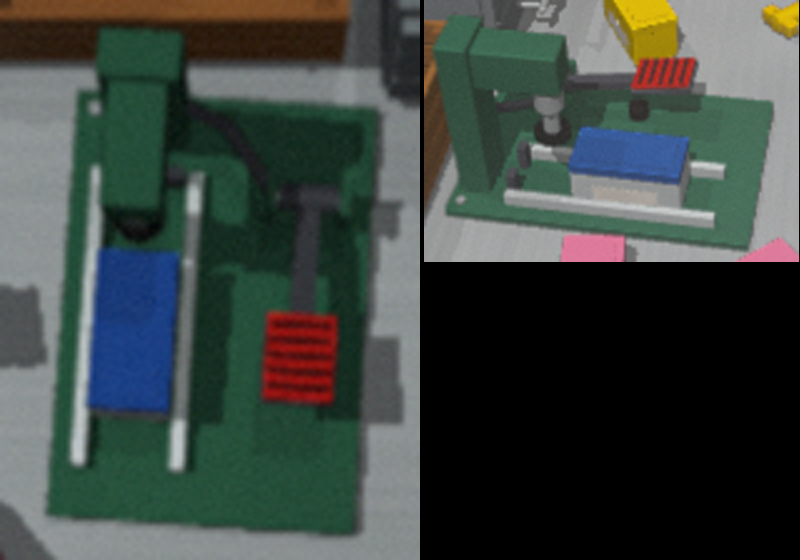

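The crop confirms both choices: the bare tin with the blue lid sits in the guide (crop 133,330) and the red pad is at crop (300,357). The plate corners in the crop are (48,515), (357,532), (380,108) and (78,90). I'll fit the press pose and the tin from these.

```bash
cat >> h.py <<'E'
def W(p,P):
    c,s=np.cos(p[2]),np.sin(p[2]); P=np.atleast_2d(np.array(P,float)); return np.c_[p[0]+c*P[:,0]-s*P[:,1],p[1]+s*P[:,0]+c*P[:,1],P[:,2]]
E
python3 - <<'E'
from h import *
from scipy.optimize import least_squares
C=np.array([[48,515],[357,532],[380,108],[78,90]])/4+[270,140]
S=np.array([[448-424,212],[747-424,246],[773-424,101]])/2.5+[215,190]
base=np.array([[-.2,.06,.012],[-.2,-.175,.012],[.135,-.175,.012],[.135,.06,.012]])
# side-view: crop left-bottom = back-left corner, right-bottom= front-left, right-top=front-right
Sb=base[[3,0,1]]
for use in ("both","top","side"):
    f=lambda p: np.r_[(proj("top",W(p,base))-C).ravel()*(use!="side"),(proj("side",W(p,Sb))-S).ravel()*(use!="top")]
    r=least_squares(f,[.65,0,0]); print(use,r.x.round(4),r.fun.round(1))
    p=r.x if use=="both" else p
T=np.array([[98,250],[181,252],[169,412],[89,406]])/4+[270,140]
w=ray("top",T,.0725)
inv=lambda w:(w[:,:2]-p[:2])@np.array([[np.cos(p[2]),-np.sin(p[2])],[np.sin(p[2]),np.cos(p[2])]])
print("lid corners in press mm",(inv(w)*1e3).round(1).tolist())
P=np.array([[266,312],[339,314],[333,404],[262,400]])/4+[270,140]
print("pad in press mm",(inv(ray("top",P,.082))*1e3).round(1).tolist())
print("pad world",W(p,[[-.077,-.125,.082],[-.08,-.125,.043],[-.08,-.125,.043]]).round(4))
E
```

```text
both [ 0.6507  0.0044 -0.0546] [-0.3  0.6 -0.5  0.9 -0.7 -0.2 -0.3  0.1 -1.8 -1.3  0.6 -1.   0.1 -0.5]
top [ 0.6518  0.0031 -0.0551] [ 0.1  0.2 -0.1  0.6 -0.2 -0.5  0.2 -0.2 -0.  -0.   0.  -0.  -0.  -0. ]
side [ 0.6492  0.0076 -0.0526] [-0.   0.  -0.   0.  -0.   0.  -0.   0.  -1.6 -0.4  1.2 -0.2  0.4  0.1]
lid corners in press mm [[-3.1, 30.2], [-1.0, -31.8], [-121.6, -30.4], [-120.6, 28.9]]
pad in press mm [[-44.3, -97.6], [-42.7, -151.5], [-109.9, -150.6], [-110.0, -98.5]]
pad world [[ 0.567  -0.1162  0.082 ]
 [ 0.564  -0.116   0.043 ]
 [ 0.564  -0.116   0.043 ]]
```

```bash
cat >> h.py <<'E'
from workcell import telemetry
from scipy.spatial.transform import Rotation as R
PR=np.array([.6507,.0044,-.0546])
def go(x,y,z,yaw=0):   # press-frame mm -> tool shift cm, turn
    s=telemetry.get_state(); q=np.roll(s["ee_rot"],-1); M=R.from_quat(q).as_matrix()
    d=W(PR,[[x/1e3,y/1e3,z/1e3]])[0]-s["tool_pos"]
    cur=np.arctan2(M[1,0],M[0,0]); print("t",s["time"],"shift cm",(d@M*100).round(2),"turn",round(cur-(PR[2]+yaw),3),"F",s["force"].round(1))
def where():
    s=telemetry.get_state(); p=s["tool_pos"]-[*PR[:2],0]; c,sn=np.cos(PR[2]),np.sin(PR[2])
    print("press mm",(np.array([c*p[0]+sn*p[1],-sn*p[0]+c*p[1],p[2]])*1e3).round(1),"Fpress",np.round([c*s["force"][0]+sn*s["force"][1],-sn*s["force"][0]+c*s["force"][1],s["force"][2]],1),"gap",s["finger_gap"],"t",s["time"])
E
python3 -c "
from h import *
where(); go(-170,0,205); go(-170,0,42)"
```

```text
press mm [-393.1 -554.1  204.7] Fpress [0.4 0.3 0.4] gap 0.09389996091187534 t 0.1
t 0.1 shift cm [ 4.469e+01 -3.963e+01  4.000e-02] turn 0.462 F [0.5 0.3 0.4]
t 0.1 shift cm [ 44.68 -39.61  16.34] turn 0.462 F [0.5 0.3 0.4]
```

Request:
drive_tool --pt "1.5 -1.3 0 0.05 9.4" --pt "4 -3.5 0 0.1 6" --pt "7 -6.2 0 0.15 3" --pt "10 -8.9 0 0.2 0" --pt "13 -11.5 0 0.25 0" --pt "16 -14.2 0 0.3 0" --pt "19 -16.9 0 0.35 0" --pt "22 -19.5 0 0.4 0" --pt "24.5 -21.7 0 0.44 0" --pt "26 -23.1 0 0.46 0" --squeeze 10

```text
time: 0.93
tool_pos: [0.3755, -0.2094, 0.2053]
ee_rot: [-0.001, 1.0, -0.026, 0.0]
force: [0.1, -0.5, -0.3]
finger_gap: 0.0375
grasp_force: 0.0
```

```bash
python3 -c "
from h import *
where(); go(-170,0,42)"
```

```text
press mm [-263.1 -228.4  205.3] Fpress [ 0.1 -0.5 -0.3] gap 0.03747083800348273 t 0.9333
t 0.9333 shift cm [  9.37 -22.79  16.37] turn 0.003 F [ 0.1 -0.5 -0.3]
```

Request:
drive_tool --pt "1 -2 0 0 0" --pt "2 -5 0 0 0" --pt "3.5 -8.5 0 0 0" --pt "5 -12 0 0 0" --pt "6.5 -15.5 1.5 0 0" --pt "8 -19 4 0 0" --pt "9 -21.5 7 0 0" --pt "9.4 -22.8 10 0 0" --pt "9.4 -22.8 12.5 0 0" --pt "9.4 -22.8 14 0 0"

```text
time: 1.77
tool_pos: [0.4788, 0.0116, 0.0624]
ee_rot: [-0.0, 1.0, -0.025, -0.003]
force: [0.0, 0.2, 0.6]
finger_gap: 0.0004
grasp_force: 0.0
```

```bash
python3 - <<'E'
from h import *
where(); go(-135,0,42)
a=optics.snapshot("side")[170:310,200:400,::-1]; b=optics.snapshot("top")[140:300,250:390,::-1]
o=np.zeros((480,800,3),np.uint8); a=cv2.resize(a,None,fx=2,fy=2); b=cv2.resize(b,None,fx=2.8,fy=2.8)
o[:280,:400]=a; o[:b.shape[0],404:404+b.shape[1]]=b; cv2.imwrite("pics/c1.png",o)
E
```

```text
press mm [-172.    -2.2   62.4] Fpress [0.  0.2 0.6] gap 0.0003853178782580429 t 1.7667
t 1.7667 shift cm [ 3.71 -0.2   2.02] turn 0.005 F [0.  0.2 0.6]
```

View pics/c1.png

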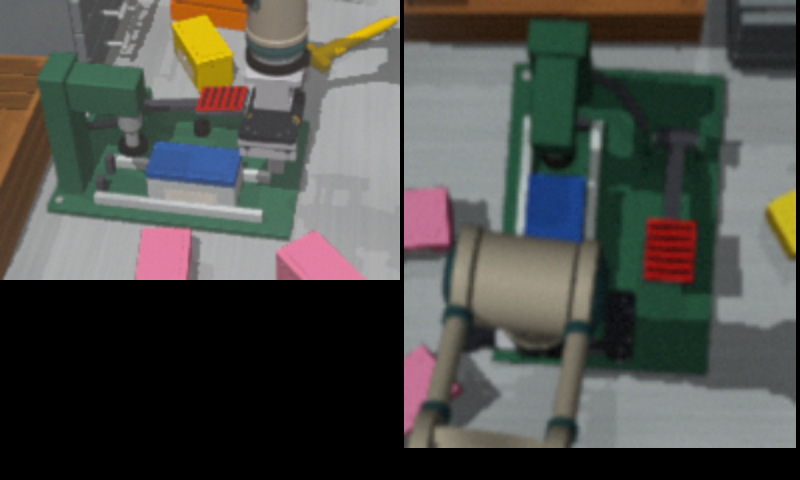

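The gripper is behind the tin (top crop 530,290), clear of the pad at (670,250). I'll lower it and approach the end face.

Request:
drive_tool --pt "0 -0.1 1 0 0" --pt "0 -0.2 2 0 0" --pt "0 -0.2 2.5 0 0" --pt "0.5 -0.2 2.5 0 0" --pt "1.5 -0.2 2.5 0 0" --pt "2.4 -0.2 2.5 0 0" --pt "3.0 -0.2 2.5 0 0" --pt "3.5 -0.2 2.5 0 0" --pt "3.8 -0.2 2.5 0 0" --pt "4.0 -0.2 2.5 0 0"

```text
time: 2.7
tool_pos: [0.52, 0.01, 0.0403]
ee_rot: [0.0, 1.0, -0.026, -0.001]
force: [-3.5, -0.9, 1.8]
finger_gap: 0.0006
grasp_force: 1.5
```

```bash
python3 -c "
from h import *
where(); go(-69,0,37)"
```

```text
press mm [-130.8   -1.6   40.3] Fpress [-3.4 -1.1  1.8] gap 0.0005952513854809396 t 2.7
t 2.7 shift cm [ 6.18 -0.14  0.32] turn 0.003 F [-3.5 -0.9  1.8]
```

Request:
drive_tool --pt "0.3 0 0 0 0" --pt "0.8 0 0 0 0" --pt "1.3 0 0 0 0" --pt "1.8 0 0 0 0" --pt "2.3 0 0 0 0" --pt "2.8 0 0 0 0" --pt "3.3 0 0 0 0" --pt "3.8 0 0 0 0" --pt "4.2 0 0 0 0" --pt "4.5 0 0 0 0"

```text
time: 3.53
tool_pos: [0.5666, 0.0076, 0.0404]
ee_rot: [0.0, 1.0, -0.026, 0.0]
force: [-1.9, -0.1, -0.1]
finger_gap: 0.0007
grasp_force: 0.9
```

```bash
python3 -c "
from h import *
where(); go(-69,0,37)"
```

```text
press mm [-84.2  -1.4  40.4] Fpress [-1.9 -0.2 -0.1] gap 0.0006689976278915892 t 3.5333
t 3.5333 shift cm [ 1.52 -0.14  0.34] turn 0.002 F [-1.9 -0.1 -0.1]
```

Request:
drive_tool --pt "0.1 0 0 0 0" --pt "0.2 0 0 0 0" --pt "0.3 0 0 0 0" --pt "0.4 0 0 0 0" --pt "0.5 0 0 0 0" --pt "0.6 0 0 0 0" --pt "0.7 0 0 0 0" --pt "0.8 0 0 0 0" --pt "0.85 0 0 0 0" --pt "0.9 0 0 0 0"

```text
time: 4.37
tool_pos: [0.5749, 0.0071, 0.0405]
ee_rot: [0.0, 1.0, -0.026, -0.0]
force: [-0.9, -0.3, -0.5]
finger_gap: 0.0007
grasp_force: 0.8
```

Request:
drive_tool --pt "0.05 0 0 0 0" --pt "0.1 0 0 0 0" --pt "0.15 0 0 0 0" --pt "0.2 0 0 0 0" --pt "0.25 0 0 0 0" --pt "0.3 0 0 0 0" --pt "0.3 0 0 0 0" --pt "0.3 0 0 0 0" --pt "0.3 0 0 0 0" --pt "0.3 0 0 0 0"

```text
time: 5.2
tool_pos: [0.578, 0.007, 0.0405]
ee_rot: [0.0, 1.0, -0.026, 0.0]
force: [-0.7, 0.1, -1.4]
finger_gap: 0.0006
grasp_force: 0.4
```

```bash
python3 -c "
from h import *
where(); go(-69,0,37)"
```

```text
press mm [-72.7  -1.4  40.5] Fpress [-0.7  0.1 -1.4] gap 0.0006180719446628213 t 5.2
t 5.2 shift cm [ 0.37 -0.14  0.35] turn 0.002 F [-0.7  0.1 -1.4]
```

Request:
drive_tool --pt "0.05 0 0 0 0" --pt "0.1 0 0 0 0" --pt "0.15 0 0 0 0" --pt "0.2 0 0 0 0" --pt "0.25 0 0 0 0" --pt "0.3 0 0 0 0" --pt "0.3 0 0 0 0" --pt "0.3 0 0 0 0" --pt "0.3 0 0 0 0" --pt "0.3 0 0 0 0"

```text
time: 6.03
tool_pos: [0.5809, 0.0068, 0.0405]
ee_rot: [0.0, 1.0, -0.026, 0.0]
force: [-2.6, -0.8, 1.8]
finger_gap: 0.0004
grasp_force: 1.1
```

Request:
drive_tool --pt "0.03 0 0 0 0" --pt "0.06 0 0 0 0" --pt "0.09 0 0 0 0" --pt "0.12 0 0 0 0" --pt "0.15 0 0 0 0" --pt "0.18 0 0 0 0" --pt "0.2 0 0 0 0" --pt "0.2 0 0 0 0" --pt "0.2 0 0 0 0" --pt "0.2 0 0 0 0"

```text
time: 6.87
tool_pos: [0.5811, 0.0068, 0.0403]
ee_rot: [0.0, 1.0, -0.026, -0.002]
force: [-5.9, -0.4, 4.2]
finger_gap: 0.0006
grasp_force: 3.0
```

Request:
drive_tool --pt "0.05 0 0 0 0" --pt "0.1 0 0 0 0" --pt "0.15 0 0 0 0" --pt "0.2 0 0 0 0" --pt "0.25 0 0 0 0" --pt "0.3 0 0 0 0" --pt "0.3 0 0 0 0" --pt "0.3 0 0 0 0" --pt "0.3 0 0 0 0" --pt "0.3 0 0 0 0"

```text
time: 7.7
tool_pos: [0.5811, 0.007, 0.0395]
ee_rot: [-0.0, 1.0, -0.026, -0.005]
force: [-9.6, -0.9, 4.0]
finger_gap: 0.0004
grasp_force: 5.0
```

```bash
python3 -c "
from h import *
where(); go(-110,0,150); go(-77,-125,110)"
```

```text
press mm [-69.6  -1.2  39.5] Fpress [-9.5 -1.4  4. ] gap 0.00040176254637079253 t 7.7
t 7.7 shift cm [ -4.14  -0.13 -11.01] turn 0.003 F [-9.6 -0.9  4. ]
t 7.7 shift cm [-0.84 12.38 -7.04] turn 0.003 F [-9.6 -0.9  4. ]
```

Request:
drive_tool --pt "-0.5 0 0 0 0" --pt "-1.5 0 0 0 0" --pt "-3 0 0 0 0" --pt "-4 0 -0.5 0 0" --pt "-4.3 0 -2 0 0" --pt "-4.3 0 -4.5 0 0" --pt "-4.3 0 -7.5 0 0" --pt "-4.3 0 -10 0 0" --pt "-4.3 0 -11.5 0 0" --pt "-4.3 0 -12 0 0"

```text
time: 8.53
tool_pos: [0.5454, 0.0086, 0.1642]
ee_rot: [0.0, 1.0, -0.026, 0.004]
force: [0.7, -0.1, -0.6]
finger_gap: 0.0005
grasp_force: 0.0
```

```bash
python3 -c "
from h import *
where(); go(-77,-125,110)"
```

```text
press mm [-105.4   -1.6  164.2] Fpress [ 0.7 -0.  -0.6] gap 0.0005011659225653279 t 8.5333
t 8.5333 shift cm [ 2.76 12.35  5.45] turn 0.002 F [ 0.7 -0.1 -0.6]
```

Request:
drive_tool --pt "0.3 1 0 0 0" --pt "0.7 3 0 0 0" --pt "1.3 6 0 0 0" --pt "2 9 0 0 0" --pt "2.5 11 0 0 0" --pt "2.8 12.1 0.5 0 0" --pt "2.8 12.4 2 0 0" --pt "2.8 12.4 4 0 0" --pt "2.8 12.4 5 0 0" --pt "2.8 12.4 5.5 0 0"

```text
time: 9.37
tool_pos: [0.5624, -0.1159, 0.1025]
ee_rot: [-0.001, 1.0, -0.026, -0.003]
force: [0.8, 0.2, -1.0]
finger_gap: 0.0004
grasp_force: 0.0
```

```bash
python3 - <<'E'
from h import *
where(); go(-77,-125,86)
a=optics.snapshot("side")[180:300,210:370,::-1]; b=optics.snapshot("top")[140:290,260:380,::-1]
o=np.zeros((480,800,3),np.uint8); a=cv2.resize(a,None,fx=2.5,fy=2.5); b=cv2.resize(b,None,fx=3.2,fy=3.2)
o[:300,:400]=a; o[:b.shape[0],404:404+b.shape[1]]=b; cv2.imwrite("pics/c2.png",o)
E
```

```text
press mm [ -81.6 -124.9  102.5] Fpress [ 0.8  0.3 -1. ] gap 0.0003626826938765078 t 9.3667
t 9.3667 shift cm [0.47 0.01 1.65] turn 0.002 F [ 0.8  0.2 -1. ]
```

View pics/c2.png

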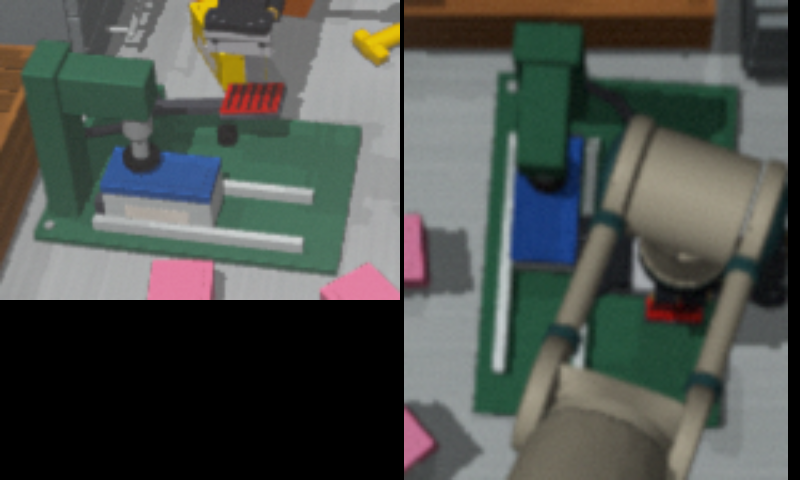

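The lid is under the ram foot (side crop 140,165) and the closed fingers are above the red pad (top crop 675,290). I'll check the home position numerically and start creeping down.

```bash
python3 - <<'E'
from h import *
where()
uv=np.array([[(513-404)/3.2+260,262/3.2+140],[(577-404)/3.2+260,265/3.2+140]])
w=ray("top",uv,.0725)[:,:2]-PR[:2]; c,s=np.cos(PR[2]),np.sin(PR[2]); print((w@np.array([[c,-s],[s,c]])*1e3).round(1))
E
```

```text
press mm [ -80.6 -124.9  103.9] Fpress [-0.3 -0.2  0.2] gap 0.0004784164218435072 t 9.4667
[[-61.7  27.5]
 [-61.  -32. ]]
```

Request:
drive_tool --pt "0 0 0.3 0 0" --pt "0 0 0.6 0 0" --pt "0 0 0.9 0 0" --pt "0 0 1.2 0 0" --pt "0 0 1.5 0 0" --pt "0 0 1.8 0 0" --pt "0 0 2.1 0 0" --pt "0 0 2.4 0 0" --pt "0 0 2.6 0 0" --pt "0 0 2.8 0 0"

```text
time: 10.3
tool_pos: [0.5635, -0.1164, 0.0775]
ee_rot: [0.0, 1.0, -0.026, -0.001]
force: [-3.1, 0.3, 4.7]
finger_gap: 0.0004
grasp_force: 2.2
```

```bash
python3 -c "
from h import *
where()"
```

```text
press mm [ -80.5 -125.4   77.5] Fpress [-3.1  0.1  4.7] gap 0.0003616978235301256 t 10.3
```

Request:
drive_tool --pt "0 0 0.3 0 0" --pt "0 0 0.6 0 0" --pt "0 0 0.9 0 0" --pt "-0.1 0 1.2 0 0" --pt "-0.1 0 1.5 0 0" --pt "-0.1 0 1.8 0 0" --pt "-0.2 0 2.1 0 0" --pt "-0.2 0 2.4 0 0" --pt "-0.2 0 2.6 0 0" --pt "-0.2 0 2.7 0 0"

```text
time: 11.13
tool_pos: [0.562, -0.1164, 0.051]
ee_rot: [0.0, 1.0, -0.026, -0.0]
force: [-4.1, -0.0, 9.0]
finger_gap: 0.0002
grasp_force: 4.8
```

```bash
python3 -c "
from h import *
where()"
```

```text
press mm [ -82.  -125.4   51. ] Fpress [-4.1 -0.3  9. ] gap 0.00024200960825244492 t 11.1333
```

Request:
drive_tool --pt "0 0 0.1 0 0" --pt "0 0 0.2 0 0" --pt "0 0 0.3 0 0" --pt "0 0 0.4 0 0" --pt "0 0 0.5 0 0" --pt "0 0 0.6 0 0" --pt "0 0 0.7 0 0" --pt "0 0 0.7 0 0" --pt "0 0 0.7 0 0" --pt "0 0 0.7 0 0"

```text
time: 11.97
tool_pos: [0.5621, -0.1164, 0.0444]
ee_rot: [0.0, 1.0, -0.026, -0.0]
force: [-3.1, -0.1, 9.4]
finger_gap: 0.0002
grasp_force: 4.7
```

Request:
drive_tool --pt "0 0 0.05 0 0" --pt "0 0 0.1 0 0" --pt "0 0 0.15 0 0" --pt "0 0 0.2 0 0" --pt "0 0 0.25 0 0" --pt "0 0 0.3 0 0" --pt "0 0 0.3 0 0" --pt "0 0 0.3 0 0" --pt "0 0 0.3 0 0" --pt "0 0 0.3 0 0"

```text
time: 12.8
tool_pos: [0.5622, -0.1164, 0.0436]
ee_rot: [0.0, 1.0, -0.026, 0.0]
force: [-7.7, 1.7, 22.6]
finger_gap: 0.0007
grasp_force: 11.5
```

Request:
drive_tool --pt "0 0 -0.03 0 0" --pt "0 0 -0.03 0 0" --pt "0 0 -0.03 0 0" --pt "0 0 -0.03 0 0" --pt "0 0 -0.03 0 0" --pt "0 0 -0.03 0 0" --pt "0 0 -0.03 0 0" --pt "0 0 -0.03 0 0" --pt "0 0 -0.03 0 0" --pt "0 0 -0.03 0 0"

```text
time: 13.63
tool_pos: [0.5622, -0.1164, 0.0437]
ee_rot: [0.0, 1.0, -0.026, 0.0]
force: [-7.1, 1.8, 20.1]
finger_gap: 0.0003
grasp_force: 10.8
```

Request:
drive_tool --pt "0 0 0 0 0" --pt "0 0 0 0 0" --pt "0 0 0 0 0" --pt "0 0 0 0 0" --pt "0 0 0 0 0" --pt "0 0 0 0 0" --pt "0 0 0 0 0" --pt "0 0 0 0 0" --pt "0 0 0 0 0" --pt "0 0 0 0 0"

```text
time: 14.47
tool_pos: [0.5622, -0.1164, 0.0437]
ee_rot: [0.0, 1.0, -0.026, 0.0]
force: [-6.8, 1.6, 21.5]
finger_gap: 0.0004
grasp_force: 10.8
```

Request:
drive_tool --pt "0 0 -0.2 0 0" --pt "0 0 -0.6 0 0" --pt "0 0 -1.1 0 0" --pt "0 0 -1.6 0 0" --pt "0.1 0 -2.1 0 0" --pt "0.1 0 -2.6 0 0" --pt "0.1 0 -3.1 0 0" --pt "0.2 0 -3.6 0 0" --pt "0.2 0 -4.1 0 0" --pt "0.2 0 -4.6 0 0"

```text
time: 15.3
tool_pos: [0.5654, -0.1166, 0.0872]
ee_rot: [0.0, 1.0, -0.026, 0.001]
force: [-0.4, 0.0, 0.6]
finger_gap: 0.0006
grasp_force: 0.0
```

Request:
drive_tool --pt "0 0 -0.5 0 0" --pt "0 0 -1.5 0 0" --pt "0 0 -3 0 0" --pt "0 0 -5 0 0" --pt "0 0 -7 0 0" --pt "-2 0 -9 0 0" --pt "-5 0 -11 0 0" --pt "-8 0 -12 0 0" --pt "-11 0 -12 0 0" --pt "-13 0 -12 0 0"

```text
time: 16.13
tool_pos: [0.4321, -0.1093, 0.2077]
ee_rot: [0.0, 1.0, -0.026, -0.0]
force: [0.2, -0.5, -0.3]
finger_gap: 0.0007
grasp_force: 0.0
```

```bash
python3 - <<'E'
from h import *
where()
a=optics.snapshot("side")[180:300,210:370,::-1]; b=optics.snapshot("top")[140:290,260:380,::-1]
o=np.zeros((480,800,3),np.uint8); a=cv2.resize(a,None,fx=2.5,fy=2.5,interpolation=2); b=cv2.resize(b,None,fx=3.2,fy=3.2)
o[:300,:400]=a; o[:b.shape[0],404:404+b.shape[1]]=b; cv2.imwrite("pics/c3.png",o)
lid=lambda z:[[-.06,.031,z],[-.06,-.031,z],[.0,.031,z]]
for z in (.067,.073): print(z,((proj("side",W(PR,lid(z)))-[210,180])*2.5).round(1).tolist())
E
```

```text
press mm [-212.  -125.4  207.7] Fpress [ 0.2 -0.5 -0.3] gap 0.0006531256588141823 t 16.1333
0.067 [[209.2, 198.0], [221.1, 158.8], [153.8, 192.1]]
0.073 [[208.9, 193.9], [220.8, 154.7], [153.3, 188.0]]
```

View pics/c3.png

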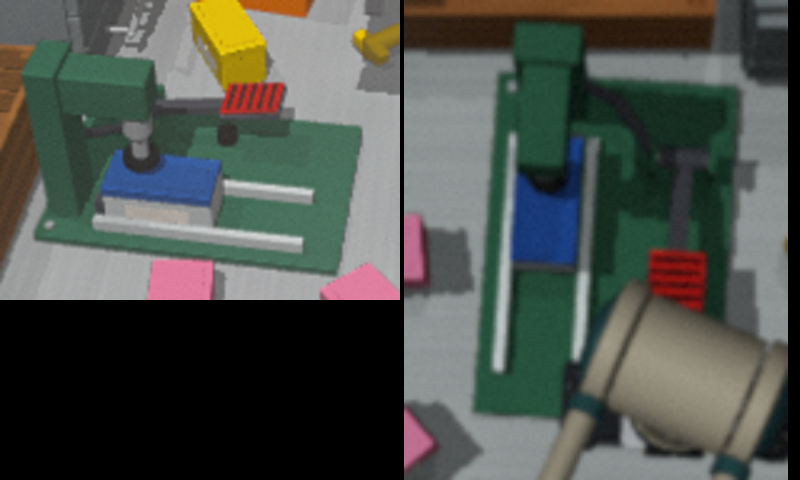

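The pedal is back up (side crop 255,98). The lid now sits lower, with its front corner at about (221,161) compared with (221,157) before. The tin is still home, with its top-view front edge at y≈264. I'll compare the two pictures numerically and hand in.

```bash
python3 - <<'E'
from h import *
m=[]
for f in ("c2","c3"):
    h=cv2.cvtColor(cv2.imread(f"pics/{f}.png"),cv2.COLOR_BGR2HSV); b=cv2.inRange(h,(105,120,50),(125,255,255))
    s=b[:300,165:215]>0; t=b[200:300,515:575]>0
    m.append((s.argmax(0).mean(),(299-s[::-1].argmax(0)).mean(),(299-t[::-1].argmax(0)).mean()))
d=np.subtract(m[1],m[0]); print(np.round(m,2),d.round(2),"lid drop mm ~",d[:2].mean()/4.1*6)
if d[:2].mean()>1.5:
    from workcell import robot; print(robot.sign_off())
E
```

```text
[[154.8  197.82 261.82]
 [157.76 200.68 262.25]] [2.96 2.86 0.43] lid drop mm ~ 4.258536585365849
the job is handed in; nothing more can be done
None
```

The tin is home against the end stops (highest push reading about 10 N). I held the pedal on its stop for about 1.7 s at 20–22 N and let it come back up; the pictures show the lid about 4 mm lower, which fits fully on given its 0–2 mm head start, and the job is handed in at about 16 s with nothing else touched.

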